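Clear the parts tray, weigh the pulley, put the containers back

TASK

I need the steel pulley that sits at the back of the blue tray, behind the white jar, the spray can and the square tin: first move all three containers onto the black rubber mat, upright, then set the pulley flat in the middle of the scale's round pan and leave it there. After that put each of the three containers back upright exactly where it stood in the tray. Do not knock anything over, and leave the mug and the wrench alone.

Things in the scene. Friction and masses are not known exactly. Their poses are not given: they have to be found in the camera images.
- tray: Blue steel tray, fixed, 180 mm (x) by 250 mm (y), floor 4 mm thick, rim 25 mm high, 4 mm thick. Origin: centre of its underside, z up. Each container stands within 5 mm of one of three flush black rubber spots (68 mm across) at (x, y) = (-40, 0), (0, 75), (0, -75) mm; which on which varies. The pulley lies on the floor near (40, 0) mm, boxed in by them until they are gone.
- mat: Black rubber mat, fixed flat on the bench on one side of the tray, left or right: 290 mm (x) by 120 mm (y), 3 mm thick. Origin: centre of its underside; its x axis is its long direction. There is room for three containers in a row, 90 mm apart, along x.
- scale_pan (a point): Bench scale on the other side of the tray from the mat, fixed: grey body 170 by 140 mm and 32 mm high, with a round steel pan 120 mm in diameter on top of it. This point is the centre of the pan's flat top face, 45 mm above the bench; z up. The pan does not move.
- pulley: Steel V-belt pulley lying flat, 52 mm in diameter, 38 mm high, groove around its middle (it can be gripped anywhere on its circumference as a 52 mm cylinder), dark bore mark on top, about 0.4 kg. Origin: centre of its underside; z up.
- jar: Squat white plastic jar with a black lid, upright: body 60 mm in diameter up to 83 mm high, then the lid, 56 mm in diameter, up to 105 mm. About 0.35 kg. Origin: centre of its underside; z up.
- spray: Slim aluminium spray can, upright: body 48 mm in diameter up to 102 mm high, then a narrower white cap 32 mm in diameter up to 130 mm. About 0.3 kg. Origin: centre of its underside; z up.
- tin: Square steel tin, upright: 46 by 46 mm, 112 mm high, with a small black screw cap 22 mm across on top, up to 125 mm. About 0.4 kg. Origin: centre of its underside; z up, x and y square to its sides.
- mug: White mug, 76 mm across the rim and 90 mm high, standing on the bench between the robot and the tray; bystander, leave it alone. Origin: centre of its underside.
- wrench: Steel wrench about 190 mm long, lying flat on the bench beyond the tray, its x axis along its length; bystander, leave it alone.
Not all that is in view belongs to the job. What is shaped like the jar but red is not meant.

How it is judged:
By the outcome, as a careful person would: the job done as asked, in the order asked, and still so for the second after the job is handed in, with the robot touching nothing.
It also fails if it takes over 136 s, if anything falls off the work surface, if the arm or the gripper's body presses on something with over 40 N, if the wrist force passes 120 N, or if a joint passes its speed limit or range.

ROBOT

A 7-joint arm with a two-finger parallel gripper is mounted at the origin on the work surface. World frame = base frame: x ahead of the robot, y to its left, z up, the work surface at z = 0. Lengths are in mm, angles in rad, forces in N, time in s.
With the tool pointing down it reaches from about 400 to 850 mm from the base axis. Payload 4.5 kg.
Tool frame: the origin (TCP) lies midway between the tips of the shut fingers; the grasp point (between the pads) lies 19 mm behind it; z points along the fingers, y is the line along which they close (so a half turn about z gives the same grasp; the last joint's range is limited). The gripper opens to 88 mm and grips with 3 to 60 N. Pads are 18 mm wide; open, the fingers measure 123 mm over their backs; the gripper's body (75 mm by 187 mm) begins 45 mm behind the grasp point.
Start: joints at [-1.113, 0.689, -0.195, 1.565, 0.157, 0.902, -0.215], TCP at [257.001, 569.742, 215.943] pointing down, gripper open.
Joint ranges: [-3.01, 3.01], [-0.46, 2.08], [-1.47, 1.51], [0.13, 2.56], [-1, 4.14], [0.04, 2.09], [-2.66, 2.66]. Speed limits (rad/s): [2.57, 2.57, 3.14, 3.14, 3.14, 3.14, 3.14].

INTERFACE

Orientations are given as a rotation vector (axis times angle).
In Python, from rig import observe, get_image, camera_info, sign_off gives the robot as it stands. The module is installed in compiled form; this text tells all that it offers.
- The arm moves only by the tool servo_tool, never from a script. Its argument "plan" is one flat list of numbers, 6 for each row, row after row: the shift along the world's x, y, z in mm, then the turn, a rotation vector about the world's x, y, z in rad. A call has 1 to 20 rows; each row shifts and turns the commanded pose from where the row before left it; what a row does not reach is not made up. A row lasts 1/12 s, in which the tool goes at most 41.7 mm and 7.16 degrees, less where a joint would pass 70% of its speed; a pose out of reach is approached as far as the arm can. A call is refused whole if a number of a shift passes 41.7 or a number of a turn 0.125, either way. A call with a gripper value outside its range is refused whole. "jaw" is the closure, from 0 (fully open) to 1 (shut), set as the call begins (left out, the last holds). The fingers move at their own pace and stop on an object; "newtons" is the grip in N (left out, the last holds). Time passes only in rows, so rows that do not move let the fingers close. It gives the time, the measured TCP pose, the force, the opening and the grip force at its end, in the units of the state.
- observe(): the state, without advancing time (a new reading comes with each control period).
- get_image(name): name is "scene" or "top"; returns (picture, depth): 480x640x3 uint8, red, green, blue; 480x640 float32, mm along the optical axis (not along the pixel's ray), 0 where there is no reading.
- camera_info(name): a dict with "fx", "fy", "cx", "cy" (pixels), "R" (3x3) and "t" (3): a world point X has camera coordinates R X + t. Camera axes: x right, y down, z forward; pixel columns grow to the right and rows downward; lengths in mm; the calibration is good to about 2 mm. A picture is of the moment at which its call begins. camera_info takes no time and is no camera call.
- sign_off(): hands the job in; it is judged then, once.
The state is a dict: "t": time; "joint_positions": joint angles; "qd": joint speeds; "effort": joint torques, N m; "position": TCP position; "tcp_rot": TCP orientation; "contact_force": force on the tool from outside, world axes, zero at the start; "ft_torque": the same for the moment, N m; "width": finger opening in mm; "finger_force": force on a finger pad.
Only numpy, scipy, OpenCV 4.12 (cv2) and the standard library are available. Lean on these libraries where they do the work, as an engineer would, in place of code of your own. Each camera call takes 0.05 s, during which the arm holds its last target. There are 200 camera calls.

## Working session

There is one attempt and no reset: what is moved stays moved. The work goes in short steps, Python scripts to look and compute and a tool call to move; the robot and the scene stay as the last step left them, time stands still between calls to the robot, and variables do not carry over. Pictures are saved under pics/ and viewed, at most 14 in all, crops included, and the job is handed in when it is done.

Besides the shell and the picture viewer there is one more tool, called after ">>>" as name(argument=value, ...), one argument or row to a line, values as JSON. servo_tool: Moves the arm, as the interface text tells. Its arguments: {"type":"object","properties":{"plan":{"type":"array","items":{"type":"number"}},"jaw":{"type":"number"},"newtons":{"type":"number"}},"required":["plan"]}

```bash
mkdir -p pics; python3 - <<'E'
from rig import *
import cv2,numpy as np
s=observe();print({k:np.round(v,3).tolist() for k,v in s.items()})
for n in("scene","top"):
    p,d=get_image(n);cv2.imwrite(f"pics/{n}0.png",p[:,:,::-1]);np.savez(f"{n}0.npz",p=p,d=d)
    c=camera_info(n);print(n,{k:np.round(v,3).tolist() for k,v in c.items()})
E
```

```text
{'t': 0.0, 'joint_positions': [-1.113, 0.69, -0.195, 1.566, 0.157, 0.902, -0.215], 'qd': [0.001, -0.001, -0.0, 0.0, 0.0, -0.0, -0.0], 'effort': [-0.0, -52.756, -1.267, -15.343, -0.053, 0.007, 0.0], 'position': [256.77, 569.072, 215.097], 'tcp_rot': [-0.66, -3.071, 0.003], 'contact_force': [-0.325, -0.09, -0.148], 'ft_torque': [-0.007, -0.022, -0.013], 'finger_force': 0.0, 'width': 88.414}
scene {'fx': 499.812, 'fy': 499.812, 'cx': 319.248, 'cy': 233.438, 'R': [[0.852, 0.523, 0.007], [0.321, -0.511, -0.797], [-0.413, 0.682, -0.603]], 't': [-490.511, -139.064, 1268.216]}
top {'fx': 595.332, 'fy': 595.332, 'cx': 315.852, 'cy': 251.945, 'R': [[0.004, -1.0, -0.01], [-0.993, -0.003, -0.119], [0.119, 0.011, -0.993]], 't': [5.674, 587.233, 1258.747]}
```

View pics/scene0.png

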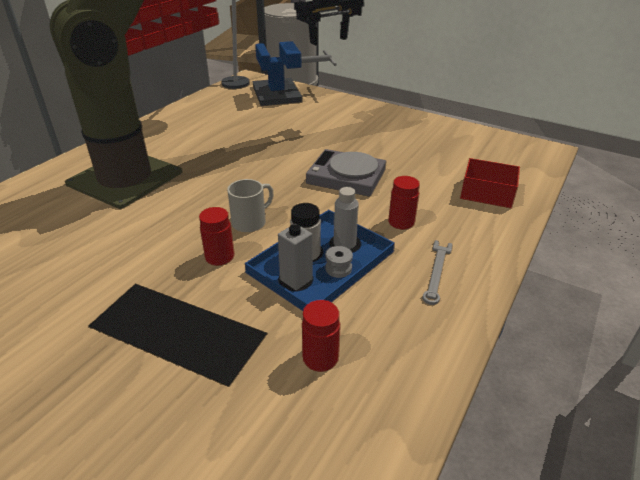

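View pics/top0.png

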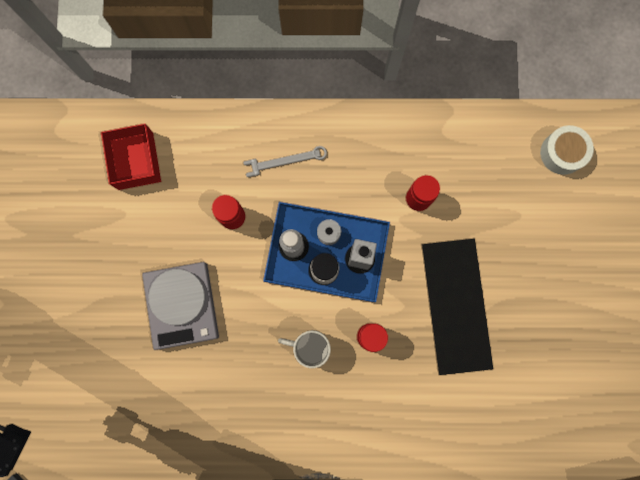

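The scene picture shows the tray (320,260) with the white jar with black lid at the near spot (306,230), the spray can at left (346,220), the tin at right (295,258) and the pulley (339,262). The mat is on the right (178,330) and the scale on the left (347,170). There are three red jars around the tray: (217,236), (404,203) and (321,336). The top view agrees: spray (292,241), pulley (329,231), tin (362,254), jar lid (324,267), mat (458,307), pan (177,296), mug (312,349), wrench (286,162). The red jars are at (228,211), (423,192) and (372,338).

```bash
cat > h.py <<'E'
import numpy as np,cv2
from rig import *
def cloud(n,d):
    c=camera_info(n);v,u=np.mgrid[:480,:640];R=np.array(c["R"]);t=np.array(c["t"])
    P=np.dstack([(u-c["cx"])/c["fx"]*d,(v-c["cy"])/c["fy"]*d,d])-t
    return P@R
def ray(n,uv,z):
    c=camera_info(n);R=np.array(c["R"]);C=-R.T@np.array(c["t"]);uv=np.atleast_2d(uv).astype(float)
    q=np.c_[(uv[:,0]-c["cx"])/c["fx"],(uv[:,1]-c["cy"])/c["fy"],np.ones(len(uv))]@R
    return (C+q*((z-C[2])/q[:,2])[:,None])[:,:2]
def blobs(m,a=30):
    cs,_=cv2.findContours(m.astype(np.uint8),cv2.RETR_EXTERNAL,cv2.CHAIN_APPROX_NONE)
    return [k[:,0] for k in cs if cv2.contourArea(k)>a]
E
python3 - <<'E'
from h import *
for n in("top","scene"):
    f=np.load(n+"0.npz");p,d=f["p"].astype(int),f["d"];P=cloud(n,d);z=P[:,:,2]
    r,g,b=p[:,:,0],p[:,:,1],p[:,:,2]
    tab=(abs(P[:,:,0]-450)<150)&(abs(P[:,:,1])<400)
    print(n,"bench z",np.median(z[tab&(r>140)&(b<r-50)&(g>90)]))
    # areas by height & XY
    def rep(name,m,zp,a=15):
        for k in blobs(m,a):
            X=ray(n,k,zp).astype(np.float32);(c,w,an)=cv2.minAreaRect(X);cc,rr=cv2.minEnclosingCircle(X)
            mk=np.zeros((480,640),np.uint8);cv2.drawContours(mk,[k[:,None]],-1,1,-1)
            print(n,name,"rect c",np.round(c,1),np.round(w,1),round(an,1),"circ",np.round(cc,1),round(rr,1),"px",k.mean(0).round(),"zmed",np.median(z[mk>0]).round(1))
    blue=(b>r+40)&(b>g+15)&(P[:,:,0]<900)
    rep("blue rim",blue,25,1500)
    if n=="top": rep("mat",(p.max(2)<45)&(abs(z-3)<8)&(P[:,:,1]<-100)&(P[:,:,0]>350),3,2000)
    near=(abs(P[:,:,0]-620)<150)&(abs(P[:,:,1])<140)
    red=(r>90)&(g<50)&(b<50)
    gray=(p.max(2)-p.min(2)<40)
    for nm,zp,tol in(("pulley",38,6),("pan",45,5)):
        q=near if nm=="pulley" else (abs(P[:,:,1]-250)<110)&(abs(P[:,:,0]-520)<130)
        rep(nm,(abs(z-zp)<tol)&q&gray&(p.max(2)>60),zp,60)
    for zp in(105,112,125,130): rep("h%d"%zp,(abs(z-zp)<4)&near&~red,zp)
    rep("mug",(z>50)&gray&(abs(P[:,:,0]-400)<90)&(abs(P[:,:,1])<90),90,100)
    rep("red",red&(z>85)&(P[:,:,0]<900),105,100)
    print("red zmax",np.percentile(z[red&(P[:,:,0]<900)],98))
E
```

```text
top bench z 0.7604081166241539
top blue rim rect c [590.1 -15.1] [248.7 178.9] 79.7 circ [590.6 -15.4] 151.5 px [327. 252.] zmed 6.5
top mat rect c [ 480.2 -301.2] [272.6 117. ] 6.5 circ [ 480.4 -303.1] 147.1 px [457. 302.] zmed 3.4
top pulley rect c [633.5 -19.1] [49.5 51.2] 45.4 circ [633.9 -19.1] 26.2 px [329. 230.] zmed 42.3
top pan rect c [490.2 304.7] [119.4 111.8] 2.1 circ [491.  307.8] 61.1 px [176. 296.] zmed 45.9
top h105 rect c [540.  -11.3] [33.9 51.9] 3.2 circ [546.8 -10.9] 26.6 px [325. 270.] zmed 108.4
top h105 rect c [569.1  -7.4] [16.3 41.2] 4.6 circ [564.3  -7.7] 20.6 px [322. 257.] zmed 107.4
top h112 rect c [551.3  -9.8] [53.2 53. ] 0.2 circ [550.3 -10. ] 27.7 px [324. 265.] zmed 109.8
top h112 rect c [570.4 -81.2] [34.5 24.9] 76.0 circ [570.7 -81.8] 20.2 px [357. 257.] zmed 114.1
top h112 rect c [ 576.6 -101.4] [21.6 45.7] 82.2 circ [ 576.5 -100.8] 23.4 px [370. 252.] zmed 114.8
top h112 rect c [601.7  56.3] [36.9 46.3] 68.1 circ [602.2  57.7] 23.2 px [292. 241.] zmed 111.2
top h130 rect c [579.7 -88.9] [19.8 20. ] 63.3 circ [579.7 -88.7] 10.7 px [363. 250.] zmed
[... 1672 characters left out ...]
  46.5] [31.2 18.7] 18.2 circ [605.1  51.3] 16.0 px [346. 199.] zmed 125.2
scene h130 rect c [580.3 -93.6] [19.6 27. ] 33.3 circ [581.5 -93. ] 14.2 px [295. 229.] zmed 131.2
scene h130 rect c [605.5  46.3] [32.9 20.5] 11.5 circ [604.2  50.9] 17.0 px [346. 196.] zmed 130.5
scene mug rect c [407.5  -2. ] [ 93.  138.2] 39.8 circ [397.4 -10.5] 69.2 px [251. 195.] zmed 74.7
scene red rect c [ 713.2 -223.5] [52.1 54.1] 34.1 circ [ 715.8 -223.4] 29.0 px [321. 314.] zmed 107.4
scene red rect c [ 416.7 -113. ] [53.  77.2] 89.4 circ [ 418.1 -118.9] 41.6 px [217. 218.] zmed 107.3
scene red rect c [669.1 196.2] [52.  52.2] 51.7 circ [671.3 196.5] 27.9 px [406. 183.] zmed 108.1
red zmax 110.5443944242491
```

```bash
python3 - <<'E'
from h import *
f=np.load("top0.npz");p,d=f["p"].astype(int),f["d"];P=cloud("top",d);z=P[:,:,2];hs=cv2.cvtColor(f["p"],cv2.COLOR_RGB2HSV)
mx=p.max(2)
def R(name,m,zp,a):
    for k in blobs(m,a):
        X=ray("top",k,zp).astype(np.float32);c,w,an=cv2.minAreaRect(cv2.convexHull(X));e=cv2.fitEllipse(X)
        print(name,np.round(c,1),np.round(w,1),round(an,1),"ell",np.round(e[0],1),np.round(e[1],1))
u=np.arange(640)[None,:];v=np.arange(480)[:,None]
R("mat",(mx<50)&(z<12)&(u>415)&(u<500)&(v>230)&(v<385),3,2000)
R("tin",(z>107)&(u>340)&(u<385)&(v>230)&(v<275),112,100)
R("jar",(z>98)&(u>303)&(u<345)&(v>250)&(v<290),105,100)
R("spraycap",(z>122)&(u>270)&(u<310)&(v>220)&(v<262),130,60)
R("spraybody",(z>96)&(u>270)&(u<310)&(v>220)&(v<262),102,60)
R("pulley",(z>32)&(z<60)&(u>313)&(u<345)&(v>215)&(v<247),38,60)
R("panpix",(abs(z-45)<6)&(mx>110)&(u>140)&(u<215)&(v>255)&(v<335),45,500)
R("panall",(z>39)&(z<60)&(u>140)&(u<215)&(v>255)&(v<350),45,500)
R("scale body",(z>22)&(z<60)&(u>130)&(u<225)&(v>250)&(v<360),32,500)
a=f["p"][195:310,255:400,::-1];s=np.load("scene0.npz")["p"][170:310,235:400,::-1]
g=np.hstack([cv2.resize(a,(500,397),interpolation=3),np.zeros((397,2,3),np.uint8)]);h=cv2.resize(s,(297,252),interpolation=3)
o=np.zeros((397,799,3),np.uint8);o[:,:502]=g;o[:252,502:]=h;cv2.imwrite("pics/crop1.png",o)
E
```

```text
mat [ 473.3 -302. ] [286.5 117.2] 6.6 ell [ 473.  -302.4] [129.5 363. ]
tin [579.9 -88.1] [48.  46.4] 78.7 ell [580.1 -88.7] [51.8 53.4]
jar [551.   -9.8] [55.6 53.3] 0.2 ell [550.8 -10. ] [53.7 54.9]
spraycap [603.1  60. ] [30.6 30.3] 0.5 ell [603.3  59.6] [29.9 31.2]
spraybody [603.9  59.5] [45.9 47.6] 0.2 ell [603.6  59.8] [46.2 46.8]
pulley [634.  -19.6] [50.7 50.1] 0.2 ell [633.9 -19.1] [49.9 50.9]
panpix [490.1 307.9] [119.4 118.2] 2.2 ell [489.8 307.5] [117.7 118.3]
panall [490.1 307.9] [119.4 118.2] 2.2 ell [489.8 307.5] [117.8 118.3]
scale body [472.3 302.7] [169.6 141.6] 10.7 ell [472.2 303.1] [161.6 199.8]
```

View pics/crop1.png

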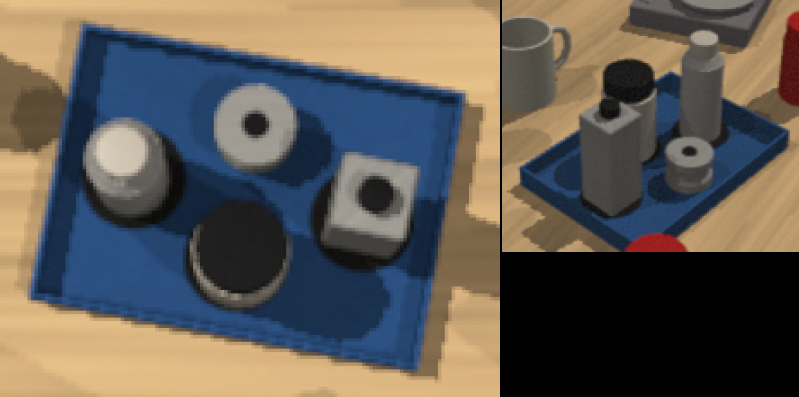

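Named candidates for the jar: the container at top (324,267), with a white body and black lid, against the red ones at (228,211), (423,192) and (372,338). The crop shows white under the black lid at (240,255), so that one is meant. The spray can is at (130,165), the tin at (375,205) and the pulley at (255,128). All four measurements lie within 5 mm of their nominal spots.

Tin goes first. I move above it.

>>> servo_tool(
  plan=[8,-16,0,0,0,0.012,16,-33,0,0,0,0.012,16,-33,0,0,0,0.012,16,-34,0,0,0,0.012,17,-34,0,0,0,0.012,17,-35,0,0,0,0.012,17,-35,0,0,0,0.012,17,-35,0,0,0,0.012,17,-35,0,0,0,0.012,17,-35,0,0,0,0.012,17,-35,0,0,0,0.012,17,-35,0,0,0,0.012,17,-35,0,0,0,0.012,17,-35,0,0,0,0.012,17,-35,0,0,0,0.012,17,-35,0,0,0,0.012,17,-35,0,0,0,0.012,17,-35,0,0,0,0.012,16,-33,0,0,0,0.012,16,-33,0,0,0,0.012],
  jaw=0.25,
)

```text
t: 1.77
position: [583.1, -103.4, 215.6]
tcp_rot: [-0.288, -3.127, -0.0]
contact_force: [0.6, -0.4, -1.3]
width: 65.9
finger_force: 0.0
```

>>> servo_tool(
  plan=[-3,13,0,0,0,0,0,0,-10,0,0,0,0,0,-20,0,0,0,0,0,-20,0,0,0,0,0,-10,0,0,0,0,0,0,0,0,0,0,0,0,0,0,0],
)

```text
t: 2.35
position: [579.5, -87.4, 155.5]
tcp_rot: [-0.286, -3.127, -0.0]
contact_force: [-0.6, 0.3, 0.1]
width: 65.7
finger_force: 0.0
```

```bash
python3 - <<'E'
from h import *
p,d=get_image("top");s=get_image("scene")[0]
cv2.imwrite("pics/a1.png",np.hstack([cv2.resize(p[190:310,260:410,::-1],(450,360)),cv2.resize(s[150:300,230:370,::-1],(336,360))]))
print(observe()["position"])
E
```

```text
[580.65775918 -87.82790632 156.79521491]
```

View pics/a1.png

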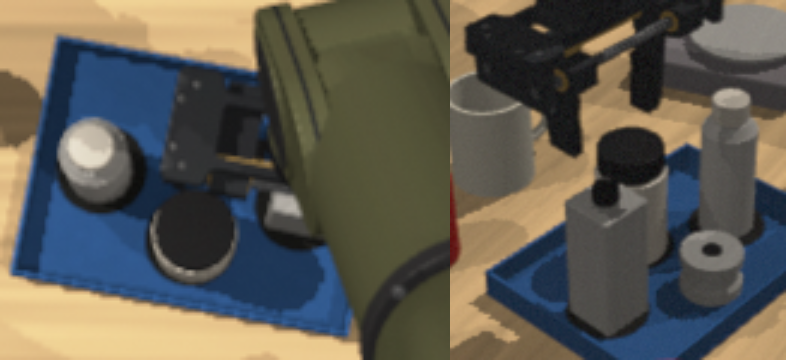

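```bash
python3 - <<'E'
from h import *
p,d=get_image("scene");P=cloud("scene",d)
th=np.radians(79.5);ty=np.array([np.cos(th),np.sin(th)]);o=observe();c=o["position"]
m=(P[:,:,2]>135)&(P[:,:,2]<215)&(abs(P[:,:,0]-c[0])<70)&(abs(P[:,:,1]-c[1])<90)&(p.max(2)<70)
for sgn in(-1,1):
    Q=P[m];L=(Q[:,:2]-c[:2])@ty;X=(Q[:,:2]-c[:2])@[ty[1],-ty[0]];k=(L*sgn>15)&(L*sgn<65)
    print(sgn,k.sum(),"z",np.percentile(Q[k,2],[1,5,50]).round(1),"y",np.percentile(L[k],[2,50,98]).round(1),"x",np.percentile(X[k],[2,50,98]).round(1))
    kk=k&(Q[:,2]<185)
    print("  low",kk.sum(),"y",np.percentile(L[kk],[2,50,98]).round(1),"x",np.percentile(X[kk],[2,50,98]).round(1))
print(c,o["width"])
E
```

```text
-1 177 z [184.8 187.8 201.3] y [-51.1 -48.3 -36.9] x [-8.2  8.4 12. ]
  low 3 y [-39.6 -37.9 -36.6] x [8.2 8.9 9.4]
1 205 z [183.7 185.7 199.7] y [30.4 33.3 45.4] x [-8.5  6.  11.1]
  low 9 y [31.3 32.5 37.6] x [-8.8  4.2  9. ]
[580.80764654 -88.00265525 156.97746081] 66.13389797603523
```

```bash
python3 - <<'E'
from h import *
p,d=get_image("scene");P=cloud("scene",d);ci=camera_info("scene");R=np.array(ci["R"]);t=np.array(ci["t"])
c=observe()["position"];th=np.radians(79.5);ty=np.array([np.cos(th),np.sin(th),0])
im=cv2.resize(p[150:300,230:370,::-1],(700,750)).copy();im=cv2.resize(p[160:240,250:350,::-1],(750,600),interpolation=3)
for s in(-40,40):
  for z in(157,182):
    X=c+s*ty;X[2]=z;q=R@X+t;u=q[0]/q[2]*ci["fx"]+ci["cx"];v=q[1]/q[2]*ci["fy"]+ci["cy"];print(s,z,u,v)
    cv2.circle(im,(int((u-250)*7.5),int((v-160)*7.5)),6,(0,0,255) if z==157 else (0,255,0),2)
for u,v in((282,200),(282,208),(282,213),(312,185),(312,190),(312,195)):print(u,v,p[v,u],P[v,u].round(1))
cv2.imwrite("pics/a2.png",im)
E
```

```text
-40 157 279.690882954463 224.47191764224075
-40 182 279.0874465387409 212.36975741574088
40 157 311.630464215752 205.15290520531448
40 182 311.60576590444396 193.37376013291765
282 200 [22 19 19] [ 583.2 -131.   212. ]
282 208 [23 24 22] [ 583.1 -131.8  196.8]
282 213 [19 18 19] [ 583.  -132.3  187.1]
312 185 [26 27 26] [593.6 -56.3 205. ]
312 190 [20 22 23] [594.3 -57.4 195.7]
312 195 [21 21 23] [594.1 -57.2 185.3]
```

View pics/a2.png

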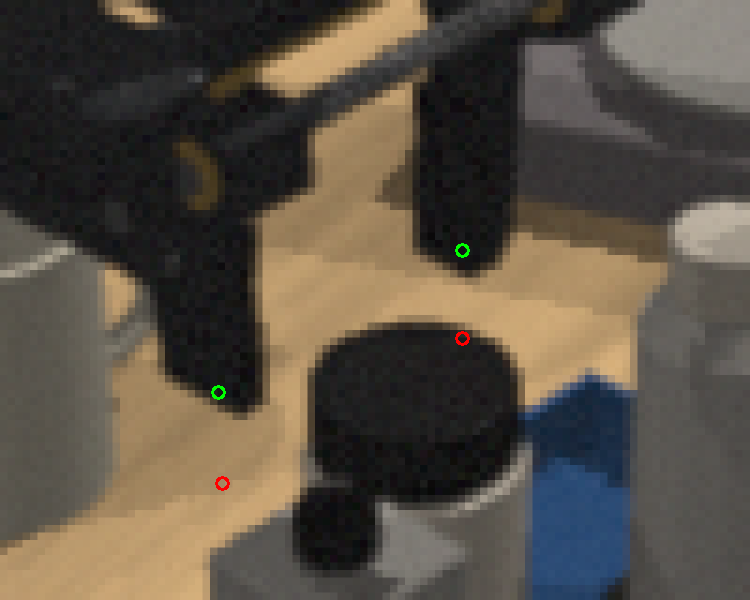

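The crop shows the fingertips at (240,410) and (470,270), about 24 mm above the reported TCP (red marks). The tips may retract as the jaw opens, so I close it in the air to check.

>>> servo_tool(
  plan=[0,0,0,0,0,0,0,0,0,0,0,0,0,0,0,0,0,0,0,0,0,0,0,0,0,0,0,0,0,0],
  jaw=1.0,
  newtons=25,
)

```text
t: 2.97
position: [580.1, -88.3, 156.1]
tcp_rot: [0.288, 3.128, 0.0]
contact_force: [1.0, 0.3, -0.4]
width: 35.0
finger_force: 0.0
```

```bash
cat > tip.py <<'E'
from h import *
p,d=get_image("scene");P=cloud("scene",d);o=observe();c=o["position"]
m=(P[:,:,2]>c[2]-12)&(P[:,:,2]<c[2]+60)&(np.hypot(P[:,:,0]-c[0],P[:,:,1]-c[1])<65)&(p.max(2)<60)
n,l,st,ce=cv2.connectedComponentsWithStats(m.astype(np.uint8))
for i in range(1,n):
    if st[i,4]>25:
        Q=P[l==i];k=np.percentile(Q[:,2],3);b=Q[Q[:,2]<k+6];print(st[i,4],"tip z",k.round(1),"xy",b.mean(0).round(1),"px",ce[i].round())
print(np.round(c,1),o["width"])
E
python3 tip.py
```

```text
210 tip z 184.9 xy [587.2 -71.2 187. ] px [305. 190.]
183 tip z 186.1 xy [ 579.5 -118.   188.9] px [284. 202.]
[580.  -88.3 156. ] 30.688901269381237
```

>>> servo_tool(
  plan=[0,0,0,0,0,0,0,0,0,0,0,0,0,0,0,0,0,0,0,0,0,0,0,0,0,0,0,0,0,0],
)

```text
t: 3.43
position: [580.0, -88.3, 155.9]
tcp_rot: [-0.288, -3.128, -0.0]
contact_force: [0.0, 0.2, -0.1]
width: 0.4
finger_force: 0.0
```

```bash
python3 tip.py; python3 - <<'E'
from h import *
s=get_image("scene")[0];cv2.imwrite("pics/a3.png",cv2.resize(s[100:250,230:370,::-1],(560,600),interpolation=3))
p,d=get_image("top");P=cloud("top",d);print(observe()["tcp_rot"],observe()["joint_positions"])
E
```

```text
302 tip z 183.3 xy [588.1 -93.4 185.5] px [295. 197.]
[580.  -88.3 155.9] 0.8098228711840786
[2.88301913e-01 3.12829702e+00 1.19632595e-04] [ 0.25514861  0.72599907 -0.31603389  1.73993982  0.31597219  0.72585938
  1.16251216]
```

View pics/a3.png

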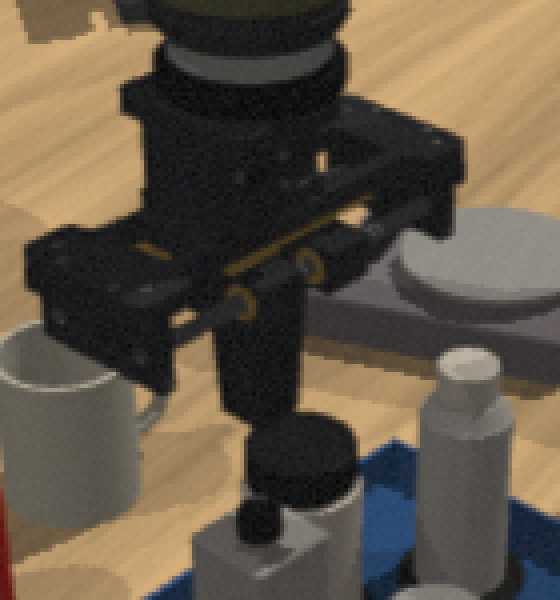

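The picture shows the shut fingertip at (265,425), well above the tin cap at (262,520). That again puts it about 25 mm higher than the reported TCP says, so the jaw opening isn't the cause. I'll lower part way with the jaw open and compare the tips directly with the tin's top.

>>> servo_tool(
  plan=[0,0,0,0,0,0,0,0,0,0,0,0,0,0,0,0,0,0,0,0,0,0,0,0,0,0,0,0,0,0,0,0,0,0,0,0,0,0,0,0,0,0,0,0,0,0,0,0,0,0,-15,0,0,0,0,0,-20,0,0,0,0,0,-20,0,0,0,0,0,-15,0,0,0,0,0,0,0,0,0,0,0,0,0,0,0],
  jaw=0.25,
)

```text
t: 4.75
position: [579.6, -88.2, 85.6]
tcp_rot: [-0.288, -3.127, -0.0]
contact_force: [-0.1, -0.0, -0.0]
width: 66.3
finger_force: 0.0
```

```bash
python3 tip.py; python3 - <<'E'
from h import *
s=get_image("scene")[0];cv2.imwrite("pics/a4.png",cv2.resize(s[150:300,230:370,::-1],(560,600),interpolation=3))
E
```

```text
464 tip z 95.5 xy [555.2 -38.6  96.7] px [303. 223.]
169 tip z 112.0 xy [ 576.6 -128.8  112.6] px [280. 240.]
[580.4 -88.2  86.4] 65.7946301213605
```

View pics/a4.png

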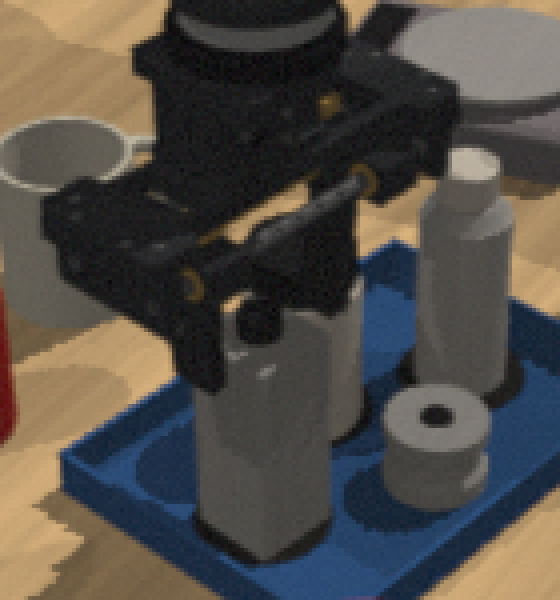

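The picture shows the left fingertip at (210,390), just below the tin's top edge, with the TCP reading 86. So the real tips sit about 24 mm above the reported TCP, and I'll apply that offset from here on. I lower carefully and grip.

>>> servo_tool(
  plan=[0,0,-8,0,0,0,0,0,-8,0,0,0,0,0,-5,0,0,0,0,0,-5,0,0,0,0,0,-4,0,0,0,0,0,0,0,0,0,0,0,0,0,0,0],
)

```text
t: 5.43
position: [579.8, -88.2, 55.6]
tcp_rot: [-0.288, -3.128, -0.0]
contact_force: [0.2, -0.7, 0.1]
width: 66.3
finger_force: 0.0
```

```bash
python3 - <<'E'
from h import *
s=get_image("scene")[0];cv2.imwrite("pics/a5.png",cv2.resize(s[150:300,230:370,::-1],(560,600),interpolation=3))
p,d=get_image("scene");P=cloud("scene",d);o=observe();c=o["position"];print(c,o["contact_force"])
m=(p.max(2)<60)&(abs(P[:,:,0]-580)<60)&(P[:,:,1]<-115)&(P[:,:,1]>-140)&(P[:,:,2]>60);print(np.percentile(P[m][:,2],[1,3,10]))
E
```

```text
[580.17816253 -88.22928056  56.07729691] [ 0.23150152 -0.24769627 -0.58771531]
[ 98.29526883 163.03987324 210.48110115]
```

View pics/a5.png

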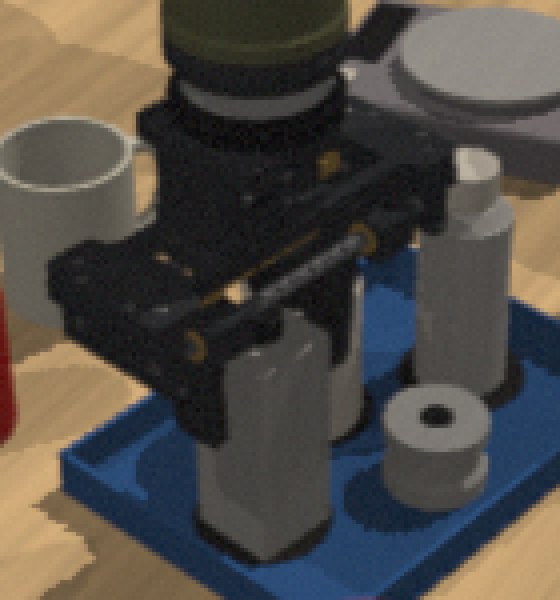

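The picture shows the fingers straddling the tin, with the left tip at (215,445) and the body clear of the cap at (265,320). I grip and lift.

>>> servo_tool(
  plan=[0,0,0,0,0,0,0,0,0,0,0,0,0,0,0,0,0,0,0,0,0,0,0,0,0,0,0,0,0,0,0,0,0,0,0,0,0,0,0,0,0,0],
  jaw=1.0,
  newtons=30,
)

```text
t: 6.12
position: [580.1, -88.8, 56.2]
tcp_rot: [0.289, 3.128, -0.001]
contact_force: [0.3, -1.8, 2.6]
width: 45.7
finger_force: 29.8
```

>>> servo_tool(
  plan=[0,0,3,0,0,0,0,0,7,0,0,0,0,0,12,0,0,0,0,0,18,0,0,0,0,0,20,0,0,0,0,0,20,0,0,0,0,0,20,0,0,0,0,0,20,0,0,0,0,0,12,0,0,0,0,0,6,0,0,0,0,0,2,0,0,0],
)

```text
t: 7.03
position: [580.4, -88.0, 197.5]
tcp_rot: [0.288, 3.126, 0.001]
contact_force: [0.3, -0.4, -4.9]
width: 46.1
finger_force: 29.8
```

>>> servo_tool(
  plan=[0,-6,0,0,0,0,-1,-14,0,0,0,0,-2,-22,0,0,0,0,-3,-28,0,0,0,0,-3,-32,0,0,0,0,-3,-32,0,0,0,0,-2,-28,0,0,0,0,-2,-22,0,0,0,0,-1,-14,0,0,0,0,0,-5,0,0,0,0,0,0,-8,0,0,0,0,0,-18,0,0,0,0,0,-25,0,0,0,0,0,-27,0,0,0,0,0,-25,0,0,0,0,0,-18,0,0,0,0,0,-10,0,0,0,0,0,-5,0,0,0,0,0,-2,0,0,0,0,0,0,0,0,0],
)

```text
t: 8.7
position: [563.8, -290.6, 58.3]
tcp_rot: [0.287, 3.127, 0.001]
contact_force: [-0.3, 0.5, -5.1]
width: 45.8
finger_force: 29.8
```

>>> servo_tool(
  plan=[0,0,-1,0,0,0,0,0,-1,0,0,0,0,0,0,0,0,0,0,0,0,0,0,0],
)

```text
t: 9.03
position: [563.3, -291.5, 56.5]
tcp_rot: [0.289, 3.127, -0.0]
contact_force: [0.3, 0.5, -4.4]
width: 45.5
finger_force: 29.8
```

>>> servo_tool(
  plan=[0,0,-1,0,0,0,0,0,0,0,0,0],
)

```text
t: 9.2
position: [563.3, -291.5, 55.2]
tcp_rot: [0.288, 3.127, -0.0]
contact_force: [1.2, -0.1, -4.3]
width: 45.4
finger_force: 29.8
```

>>> servo_tool(
  plan=[0,0,0,0,0,0,0,0,0,0,0,0,0,0,0,0,0,0,0,0,0,0,0,0,0,0,0,0,0,0,0,0,5,0,0,0,0,0,12,0,0,0,0,0,22,0,0,0,0,0,30,0,0,0,0,0,30,0,0,0,0,0,25,0,0,0,0,0,12,0,0,0,0,0,5,0,0,0],
  jaw=0.25,
)

```text
t: 10.28
position: [564.4, -291.7, 199.0]
tcp_rot: [0.288, 3.124, -0.002]
contact_force: [0.1, -0.2, 0.3]
width: 66.1
finger_force: 0.0
```

>>> servo_tool(
  plan=[1,12,0,0,0,0,2,24,0,0,0,0,4,34,0,0,0,0,4,36,0,0,0,0,4,36,0,0,0,0,5,36,0,0,0,0,5,36,0,0,0,0,5,36,0,0,0,0,4,36,0,0,0,0,3,34,0,0,0,0,2,20,0,0,0,0,1,11,0,0,0,0,0,0,0,0,0,0,0,0,0,0,0,0],
)

```text
t: 11.45
position: [602.1, 58.9, 194.8]
tcp_rot: [-0.288, -3.126, 0.003]
contact_force: [-0.4, -0.6, 0.1]
width: 66.0
finger_force: 0.0
```

```bash
cat > chk.py <<'E'
from h import *
import sys
# tops by height in top view: x0 x1 y0 y1 zlo zplane
p,d=get_image("top");P=cloud("top",d)
a=list(map(float,sys.argv[1:]))
m=(P[:,:,0]>a[0])&(P[:,:,0]<a[1])&(P[:,:,1]>a[2])&(P[:,:,1]<a[3])&(P[:,:,2]>a[4])&(P[:,:,2]<a[5]+15)
for k in blobs(m,60):
    X=ray("top",k,a[5]).astype(np.float32);c,w,an=cv2.minAreaRect(X);print(np.round(c,1),np.round(w,1),round(an,1),"n",len(k))
o=observe();print(o["position"].round(1) if hasattr(o["position"],"round") else o["position"],np.round(o["contact_force"],1))
E
python3 chk.py 330 620 -370 -240 105 115
```

```text
[ 562.4 -289.4] [48.4 47.1] 78.7 n 83
[602.4  57.4 195. ] [ 1.3 -1.2  0.4]
```

>>> servo_tool(
  plan=[0,0,0,0,0,0,0,0,-12,0,0,0,0,0,-24,0,0,0,0,0,-30,0,0,0,0,0,-30,0,0,0,0,0,-24,0,0,0,0,0,-12,0,0,0,0,0,-5,0,0,0,0,0,-3,0,0,0,0,0,-3,0,0,0,0,0,0,0,0,0,0,0,0,0,0,0],
)

```text
t: 12.5
position: [603.8, 59.8, 54.0]
tcp_rot: [0.288, 3.126, 0.001]
contact_force: [-0.9, 0.7, -0.7]
width: 65.9
finger_force: 0.0
```

>>> servo_tool(
  plan=[0,0,0,0,0,0,0,0,0,0,0,0,0,0,0,0,0,0,0,0,0,0,0,0,0,0,0,0,0,0,0,0,0,0,0,0,0,0,0,0,0,0],
  jaw=1.0,
)

```text
t: 13.08
position: [603.4, 59.5, 53.4]
tcp_rot: [0.289, 3.127, -0.0]
contact_force: [-1.0, -1.1, 6.1]
width: 47.2
finger_force: 30.0
```

>>> servo_tool(
  plan=[0,0,3,0,0,0,0,0,7,0,0,0,0,0,12,0,0,0,0,0,20,0,0,0,0,0,25,0,0,0,0,0,25,0,0,0,0,0,20,0,0,0,0,0,15,0,0,0,0,0,9,0,0,0,0,0,5,0,0,0,0,0,2,0,0,0],
)

```text
t: 14.0
position: [603.0, 59.8, 196.6]
tcp_rot: [0.288, 3.128, 0.0]
contact_force: [0.5, 0.1, -2.7]
width: 47.4
finger_force: 30.0
```

>>> servo_tool(
  plan=[-2,-6,0,0,0,0,-5,-14,0,0,0,0,-8,-22,0,0,0,0,-11,-30,0,0,0,0,-12,-34,0,0,0,0,-12,-34,0,0,0,0,-12,-34,0,0,0,0,-13,-34,0,0,0,0,-12,-34,0,0,0,0,-12,-34,0,0,0,0,-11,-30,0,0,0,0,-9,-24,0,0,0,0,-6,-18,0,0,0,0,-4,-9,0,0,0,0,-1,-4,0,0,0,0,0,0,-8,0,0,0,0,0,-18,0,0,0,0,0,-25,0,0,0,0,0,-27,0,0,0,0,0,-22,0,0,0],
)

```text
t: 15.67
position: [473.4, -298.5, 94.0]
tcp_rot: [-0.283, -3.128, -0.004]
contact_force: [0.1, -0.6, -2.7]
width: 47.3
finger_force: 30.0
```

>>> servo_tool(
  plan=[0,0,-18,0,0,0,0,0,-12,0,0,0,0,0,-7,0,0,0,0,0,-4,0,0,0,0,0,-2,0,0,0,0,0,-1,0,0,0,0,0,0,0,0,0,0,0,0,0,0,0],
)

```text
t: 16.33
position: [473.5, -301.5, 52.6]
tcp_rot: [0.288, 3.127, -0.001]
contact_force: [0.0, -0.5, -2.7]
width: 46.9
finger_force: 30.0
```

>>> servo_tool(
  plan=[0,0,-1,0,0,0,0,0,0,0,0,0],
)

```text
t: 16.5
position: [473.8, -301.8, 52.4]
tcp_rot: [0.289, 3.126, -0.002]
contact_force: [-1.0, 1.1, 5.9]
width: 47.1
finger_force: 29.9
```

>>> servo_tool(
  plan=[0,0,0,0,0,0,0,0,0,0,0,0,0,0,0,0,0,0,0,0,0,0,0,0,0,0,0,0,0,0,0,0,5,0,0,0,0,0,12,0,0,0,0,0,22,0,0,0,0,0,30,0,0,0,0,0,30,0,0,0,0,0,25,0,0,0,0,0,12,0,0,0,0,0,5,0,0,0],
  jaw=0.1,
)

```text
t: 17.58
position: [474.2, -301.8, 194.6]
tcp_rot: [0.288, 3.124, -0.003]
contact_force: [0.4, 0.1, 0.6]
width: 79.1
finger_force: 0.0
```

>>> servo_tool(
  plan=[2,10,0,0,0,0,6,22,0,0,0,0,9,34,0,0,0,0,10,36,0,0,0,0,10,36,0,0,0,0,10,36,0,0,0,0,10,36,0,0,0,0,9,34,0,0,0,0,6,24,0,0,0,0,4,15,0,0,0,0,2,9,0,0,0,0,0,0,0,0,0,0,0,0,0,0,0,0],
)

```text
t: 18.67
position: [550.1, -9.7, 191.1]
tcp_rot: [-0.288, -3.126, 0.002]
contact_force: [-0.2, -0.8, 0.1]
width: 79.2
finger_force: 0.0
```

```bash
python3 chk.py 330 620 -370 -240 95 115
```

```text
[ 473.1 -297.6] [44.1 48.3] 0.2 n 111
[ 561.9 -288.8] [49.1 48.4] 78.3 n 86
[550.1 -10.8 191.2] [ 0.2 -1.1  0.2]
```

>>> servo_tool(
  plan=[0,0,-12,0,0,0,0,0,-24,0,0,0,0,0,-34,0,0,0,0,0,-34,0,0,0,0,0,-24,0,0,0,0,0,-15,0,0,0,0,0,-9,0,0,0,0,0,-6,0,0,0,0,0,-3,0,0,0,0,0,-1,0,0,0,0,0,0,0,0,0,0,0,0,0,0,0],
)

```text
t: 19.72
position: [551.6, -9.4, 30.8]
tcp_rot: [0.289, 3.127, 0.0]
contact_force: [-0.6, 0.6, 0.4]
width: 80.0
finger_force: 0.0
```

>>> servo_tool(
  plan=[0,0,0,0,0,0,0,0,0,0,0,0,0,0,0,0,0,0,0,0,0,0,0,0,0,0,0,0,0,0,0,0,0,0,0,0,0,0,0,0,0,0],
  jaw=1.0,
)

```text
t: 20.3
position: [551.0, -10.1, 30.3]
tcp_rot: [0.289, 3.128, -0.002]
contact_force: [-1.0, -2.7, 6.3]
width: 59.2
finger_force: 30.0
```

>>> servo_tool(
  plan=[0,0,3,0,0,0,0,0,7,0,0,0,0,0,12,0,0,0,0,0,20,0,0,0,0,0,25,0,0,0,0,0,25,0,0,0,0,0,25,0,0,0,0,0,20,0,0,0,0,0,12,0,0,0,0,0,6,0,0,0,0,0,2,0,0,0],
)

```text
t: 21.22
position: [551.1, -8.9, 187.8]
tcp_rot: [0.288, 3.127, 0.001]
contact_force: [0.2, -0.6, -4.8]
width: 59.4
finger_force: 30.0
```

>>> servo_tool(
  plan=[-3,-6,0,0,0,0,-8,-14,0,0,0,0,-12,-22,0,0,0,0,-17,-30,0,0,0,0,-19,-34,0,0,0,0,-19,-34,0,0,0,0,-19,-34,0,0,0,0,-19,-34,0,0,0,0,-16,-30,0,0,0,0,-14,-26,0,0,0,0,-11,-20,0,0,0,0,-7,-12,0,0,0,0,-3,-6,0,0,0,0,0,0,-8,0,0,0,0,0,-18,0,0,0,0,0,-25,0,0,0,0,0,-27,0,0,0,0,0,-25,0,0,0,0,0,-20,0,0,0],
)

```text
t: 22.8
position: [384.4, -308.7, 61.6]
tcp_rot: [-0.283, -3.128, -0.004]
contact_force: [-0.5, -0.0, -3.6]
width: 59.5
finger_force: 30.0
```

>>> servo_tool(
  plan=[0,0,-14,0,0,0,0,0,-10,0,0,0,0,0,-6,0,0,0,0,0,-3,0,0,0,0,0,-1,0,0,0,0,0,-1,0,0,0,0,0,0,0,0,0,0,0,0,0,0,0],
)

```text
t: 23.47
position: [384.4, -311.6, 29.4]
tcp_rot: [0.288, 3.127, -0.001]
contact_force: [0.6, -0.0, -5.5]
width: 59.3
finger_force: 30.0
```

>>> servo_tool(
  plan=[0,0,-1,0,0,0,0,0,0,0,0,0],
)

```text
t: 23.63
position: [384.5, -311.7, 29.3]
tcp_rot: [0.289, 3.127, -0.002]
contact_force: [-0.9, 2.1, 8.7]
width: 59.7
finger_force: 30.0
```

>>> servo_tool(
  plan=[0,0,0,0,0,0,0,0,0,0,0,0,0,0,0,0,0,0,0,0,0,0,0,0,0,0,0,0,0,0,0,0,5,0,0,0,0,0,12,0,0,0,0,0,22,0,0,0,0,0,30,0,0,0,0,0,30,0,0,0,0,0,25,0,0,0,0,0,12,0,0,0,0,0,5,0,0,0],
  jaw=0.1,
)

```text
t: 24.72
position: [384.8, -312.0, 171.3]
tcp_rot: [0.289, 3.125, -0.003]
contact_force: [0.3, -0.4, -0.8]
width: 79.3
finger_force: 0.0
```

>>> servo_tool(
  plan=[8,10,0,0,0,0,16,18,0,0,0,0,24,28,0,0,0,0,26,31,0,0,0,0,26,31,0,0,0,0,26,31,0,0,0,0,26,31,0,0,0,0,26,30,0,0,0,0,24,28,0,0,0,0,20,22,0,0,0,0,14,16,0,0,0,0,10,10,0,0,0,0,4,6,0,0,0,0,0,0,0,0,0,0,0,0,0,0,0,0],
)

```text
t: 25.97
position: [633.0, -20.0, 168.2]
tcp_rot: [-0.288, -3.126, 0.002]
contact_force: [-0.9, -0.4, 0.3]
width: 78.8
finger_force: 0.0
```

```bash
python3 chk.py 330 620 -370 -240 95 105; python3 - <<'E'
from h import *
s=get_image("scene")[0];cv2.imwrite("pics/b1.png",s[130:420,80:440,::-1])
E
```

```text
[ 384.8 -309.3] [55.6 56. ] 44.2 n 80
[ 473.4 -298.9] [44.5 46.5] 0.2 n 99
[ 563.1 -291.2] [49.7 48.3] 78.5 n 86
[632.8 -20.8 168.4] [ 0.5  0.6 -0.7]
```

View pics/b1.png

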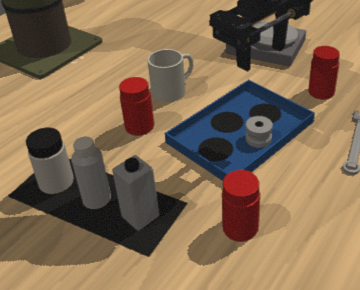

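The picture shows all three containers upright on the mat: jar (50,160), spray (92,172), tin (135,190). The pulley at (260,130) is free. Now I lower onto the pulley in two stages.

>>> servo_tool(
  plan=[0,0,-12,0,0,0,0,0,-24,0,0,0,0,0,-34,0,0,0,0,0,-34,0,0,0,0,0,-24,0,0,0,0,0,-16,0,0,0,0,0,-12,0,0,0,0,0,-8,0,0,0,0,0,-5,0,0,0,0,0,-4,0,0,0,0,0,-3,0,0,0,0,0,-2,0,0,0,0,0,0,0,0,0,0,0,0,0,0,0],
)

```text
t: 27.23
position: [634.4, -19.3, -8.5]
tcp_rot: [0.288, 3.127, 0.0]
contact_force: [-0.3, -0.5, -0.2]
width: 79.1
finger_force: 0.0
```

```bash
python3 - <<'E'
from h import *
o=observe();print(o["position"],o["contact_force"])
s=get_image("scene")[0];cv2.imwrite("pics/b2.png",cv2.resize(s[170:310,240:400,::-1],(640,560),interpolation=3))
E
```

```text
[634.39045031 -19.26752095  -8.53919856] [-0.29105556 -0.53037815 -0.23268229]
```

View pics/b2.png

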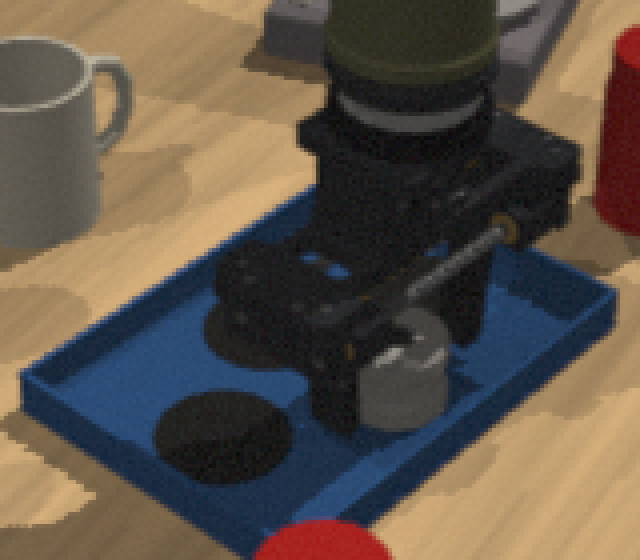

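The picture shows the fingers on both sides of the pulley, tips at (335,425) and (465,340), just above the tray floor with no contact. I go 4 mm lower, grip and lift.

>>> servo_tool(
  plan=[0,0,-2,0,0,0,0,0,-2,0,0,0,0,0,0,0,0,0],
)

```text
t: 27.53
position: [633.8, -19.3, -13.3]
tcp_rot: [-0.288, -3.128, 0.0]
contact_force: [0.3, -0.6, -0.8]
width: 79.4
finger_force: 0.0
```

>>> servo_tool(
  plan=[0,0,0,0,0,0,0,0,0,0,0,0,0,0,0,0,0,0,0,0,0,0,0,0,0,0,0,0,0,0,0,0,0,0,0,0,0,0,0,0,0,0,0,0,0,0,0,0],
  jaw=1.0,
  newtons=40,
)

```text
t: 28.2
position: [633.9, -19.5, -13.0]
tcp_rot: [-0.288, -3.128, 0.0]
contact_force: [-0.4, -0.4, 1.0]
width: 51.2
finger_force: 40.0
```

>>> servo_tool(
  plan=[0,0,3,0,0,0,0,0,7,0,0,0,0,0,12,0,0,0,0,0,18,0,0,0,0,0,20,0,0,0,0,0,20,0,0,0,0,0,18,0,0,0,0,0,12,0,0,0,0,0,7,0,0,0,0,0,3,0,0,0,0,0,1,0,0,0],
)

```text
t: 29.12
position: [633.8, -19.3, 108.2]
tcp_rot: [-0.288, -3.128, -0.0]
contact_force: [0.7, -0.3, -2.9]
width: 51.1
finger_force: 40.0
```

>>> servo_tool(
  plan=[-2,5,0,0,0,0,-5,12,0,0,0,0,-9,20,0,0,0,0,-12,28,0,0,0,0,-14,32,0,0,0,0,-14,32,0,0,0,0,-14,32,0,0,0,0,-14,32,0,0,0,0,-14,32,0,0,0,0,-13,30,0,0,0,0,-12,26,0,0,0,0,-9,20,0,0,0,0,-6,14,0,0,0,0,-4,8,0,0,0,0,-2,4,0,0,0,0,0,0,0,0,0,0,0,0,0,0,0,0],
)

```text
t: 30.53
position: [490.1, 306.5, 107.6]
tcp_rot: [-0.29, -3.128, 0.002]
contact_force: [1.0, 0.3, -4.0]
width: 50.9
finger_force: 40.0
```

>>> servo_tool(
  plan=[0,0,-6,0,0,0,0,0,-14,0,0,0,0,0,-18,0,0,0,0,0,-18,0,0,0,0,0,-10,0,0,0,0,0,-6,0,0,0,0,0,-4,0,0,0,0,0,-2,0,0,0,0,0,0,0,0,0,0,0,0,0,0,0],
)

```text
t: 31.37
position: [490.5, 308.0, 30.5]
tcp_rot: [0.288, 3.127, 0.001]
contact_force: [0.0, -0.0, -3.3]
width: 51.0
finger_force: 40.0
```

>>> servo_tool(
  plan=[0,0,-1,0,0,0,0,0,0,0,0,0,0,0,-1,0,0,0,0,0,0,0,0,0],
)

```text
t: 31.7
position: [490.0, 307.8, 28.0]
tcp_rot: [0.288, 3.128, 0.0]
contact_force: [0.2, 1.0, -2.8]
width: 51.1
finger_force: 40.0
```

>>> servo_tool(
  plan=[0,0,-1,0,0,0,0,0,0,0,0,0],
)

```text
t: 31.87
position: [490.1, 307.8, 27.9]
tcp_rot: [0.288, 3.128, 0.0]
contact_force: [-0.6, -0.9, 4.4]
width: 50.9
finger_force: 40.0
```

>>> servo_tool(
  plan=[0,0,0,0,0,0,0,0,0,0,0,0,0,0,0,0,0,0,0,0,0,0,0,0,0,0,0,0,0,0,0,0,0,0,0,0,0,0,5,0,0,0,0,0,12,0,0,0,0,0,22,0,0,0,0,0,30,0,0,0,0,0,30,0,0,0,0,0,25,0,0,0,0,0,12,0,0,0,0,0,5,0,0,0],
  jaw=0.1,
  newtons=30,
)

```text
t: 33.03
position: [491.3, 308.7, 171.5]
tcp_rot: [0.288, 3.124, 0.006]
contact_force: [-0.6, -0.4, -1.2]
width: 79.2
finger_force: 0.0
```

>>> servo_tool(
  plan=[0,-10,0,0,0,0,0,-22,0,0,0,0,0,-34,0,0,0,0,0,-38,0,0,0,0,0,-38,0,0,0,0,0,-38,0,0,0,0,0,-38,0,0,0,0,0,-38,0,0,0,0,0,-38,0,0,0,0,-14,-38,0,0,0,0,-14,-38,0,0,0,0,-14,-38,0,0,0,0,-14,-38,0,0,0,0,-14,-38,0,0,0,0,-14,-38,0,0,0,0,-10,-34,0,0,0,0,-7,-28,0,0,0,0,-4,-20,0,0,0,0,-1,-10,0,0,0,0,0,-5,0,0,0,0],
)

```text
t: 34.7
position: [382.3, -312.6, 167.1]
tcp_rot: [-0.293, -3.126, -0.001]
contact_force: [-0.2, 0.8, 1.2]
width: 79.5
finger_force: 0.0
```

```bash
python3 chk.py 420 560 240 370 70 83; python3 chk.py 330 620 -370 -240 95 105
```

```text
[490.  308.6] [50.8 50.7] 46.0 n 70
[ 383.2 -312.4  167.3] [-0.3 -1.  -0.2]
[ 385.8 -323.6] [30.1 31.4] 79.0 n 53
[ 473.4 -298.9] [44.5 46.4] 0.2 n 98
[ 563.3 -291. ] [50.2 48.7] 77.6 n 86
[ 383.8 -310.9  167.5] [-0.8  0.7  0.7]
```

>>> servo_tool(
  plan=[0,0,-5,0,0,0,0,0,-15,0,0,0,0,0,-28,0,0,0,0,0,-30,0,0,0,0,0,-26,0,0,0,0,0,-16,0,0,0,0,0,-10,0,0,0,0,0,-6,0,0,0,0,0,-3,0,0,0,0,0,0,0,0,0,0,0,0,0,0,0],
)

```text
t: 35.72
position: [384.5, -310.9, 29.4]
tcp_rot: [0.287, 3.128, 0.0]
contact_force: [0.9, -0.0, 0.6]
width: 79.3
finger_force: 0.0
```

>>> servo_tool(
  plan=[0,0,0,0,0,0,0,0,0,0,0,0,0,0,0,0,0,0,0,0,0,0,0,0,0,0,0,0,0,0,0,0,0,0,0,0,0,0,0,0,0,0],
  jaw=1.0,
)

```text
t: 36.3
position: [384.2, -311.6, 29.4]
tcp_rot: [0.289, 3.128, -0.001]
contact_force: [0.1, -0.2, 5.3]
width: 59.3
finger_force: 30.0
```

>>> servo_tool(
  plan=[0,0,3,0,0,0,0,0,7,0,0,0,0,0,12,0,0,0,0,0,20,0,0,0,0,0,25,0,0,0,0,0,25,0,0,0,0,0,25,0,0,0,0,0,20,0,0,0,0,0,12,0,0,0,0,0,6,0,0,0,0,0,2,0,0,0],
)

```text
t: 37.22
position: [383.8, -311.3, 186.7]
tcp_rot: [0.289, 3.128, -0.001]
contact_force: [-0.2, 0.6, -4.7]
width: 59.7
finger_force: 30.0
```

>>> servo_tool(
  plan=[3,6,0,0,0,0,8,14,0,0,0,0,12,22,0,0,0,0,17,30,0,0,0,0,19,34,0,0,0,0,19,34,0,0,0,0,19,34,0,0,0,0,19,34,0,0,0,0,16,30,0,0,0,0,14,26,0,0,0,0,11,20,0,0,0,0,7,12,0,0,0,0,3,6,0,0,0,0,0,0,0,0,0,0,0,0,-8,0,0,0,0,0,-18,0,0,0,0,0,-25,0,0,0,0,0,-27,0,0,0,0,0,-25,0,0,0,0,0,-20,0,0,0],
)

```text
t: 38.88
position: [549.0, -12.3, 60.7]
tcp_rot: [-0.293, -3.125, 0.003]
contact_force: [-0.4, -0.6, -4.0]
width: 59.4
finger_force: 30.0
```

>>> servo_tool(
  plan=[0,0,-13,0,0,0,0,0,-9,0,0,0,0,0,-5,0,0,0,0,0,-3,0,0,0,0,0,-2,0,0,0,0,0,0,0,0,0,0,0,0,0,0,0],
)

```text
t: 39.47
position: [551.5, -9.4, 31.6]
tcp_rot: [0.289, 3.127, 0.0]
contact_force: [-0.6, -0.2, -4.4]
width: 59.4
finger_force: 30.0
```

>>> servo_tool(
  plan=[0,0,-1,0,0,0,0,0,0,0,0,0,0,0,0,0,0,0],
)

```text
t: 39.72
position: [551.6, -9.2, 30.5]
tcp_rot: [0.288, 3.127, 0.0]
contact_force: [-1.3, -0.2, -1.6]
width: 59.5
finger_force: 30.0
```

>>> servo_tool(
  plan=[0,0,0,0,0,0,0,0,0,0,0,0,0,0,0,0,0,0,0,0,0,0,0,0,0,0,0,0,0,0,0,0,5,0,0,0,0,0,12,0,0,0,0,0,22,0,0,0,0,0,30,0,0,0,0,0,30,0,0,0,0,0,25,0,0,0,0,0,12,0,0,0,0,0,5,0,0,0],
  jaw=0.1,
)

```text
t: 40.8
position: [552.3, -9.2, 173.6]
tcp_rot: [0.288, 3.124, 0.001]
contact_force: [0.0, -0.5, -0.2]
width: 79.3
finger_force: 0.0
```

>>> servo_tool(
  plan=[-2,-10,0,0,0,0,-6,-22,0,0,0,0,-9,-34,0,0,0,0,-10,-36,0,0,0,0,-10,-36,0,0,0,0,-10,-36,0,0,0,0,-10,-36,0,0,0,0,-9,-34,0,0,0,0,-6,-24,0,0,0,0,-4,-15,0,0,0,0,-2,-9,0,0,0,0,0,0,0,0,0,0,0,0,0,0,0,0],
  jaw=0.25,
)

```text
t: 41.88
position: [472.6, -300.6, 170.2]
tcp_rot: [-0.288, -3.127, -0.002]
contact_force: [-0.1, 1.6, -0.2]
width: 66.1
finger_force: 0.0
```

```bash
python3 chk.py 490 700 -130 130 95 105
```

```text
[551.   -7.8] [55.6 53.3] 0.2 n 76
[ 473.2 -299.7  170.4] [-0.2  0.4 -0.5]
```

>>> servo_tool(
  plan=[0,0,-5,0,0,0,0,0,-15,0,0,0,0,0,-25,0,0,0,0,0,-28,0,0,0,0,0,-20,0,0,0,0,0,-12,0,0,0,0,0,-7,0,0,0,0,0,-4,0,0,0,0,0,-3,0,0,0,0,0,0,0,0,0,0,0,0,0,0,0],
)

```text
t: 42.85
position: [473.6, -301.3, 52.6]
tcp_rot: [0.288, 3.127, -0.0]
contact_force: [0.4, -0.2, -0.7]
width: 66.4
finger_force: 0.0
```

The jar stands at (551.0,-7.8), and it started at (551.0,-9.8). Gripping centred it 2 mm along y, because the top camera's y runs about 2 mm above the TCP's. I go back and mend this now, while its neighbours are still away.

>>> servo_tool(
  plan=[0,0,5,0,0,0,0,0,15,0,0,0,0,0,25,0,0,0,0,0,28,0,0,0,0,0,26,0,0,0,0,0,15,0,0,0,0,0,5,0,0,0],
  jaw=0.1,
)

```text
t: 43.43
position: [474.7, -302.1, 174.6]
tcp_rot: [0.288, 3.123, -0.004]
contact_force: [0.9, 0.4, -0.1]
width: 79.2
finger_force: 0.0
```

>>> servo_tool(
  plan=[2,10,0,0,0,0,6,22,0,0,0,0,9,34,0,0,0,0,10,36,0,0,0,0,10,36,0,0,0,0,10,36,0,0,0,0,10,36,0,0,0,0,9,34,0,0,0,0,6,24,0,0,0,0,4,15,0,0,0,0,2,9,0,0,0,0,0,0,0,0,0,0,0,0,0,0,0,0],
)

```text
t: 44.52
position: [550.1, -9.7, 170.2]
tcp_rot: [-0.288, -3.127, 0.002]
contact_force: [0.6, -1.0, 0.0]
width: 79.4
finger_force: 0.0
```

>>> servo_tool(
  plan=[0,0,-10,0,0,0,0,0,-20,0,0,0,0,0,-30,0,0,0,0,0,-30,0,0,0,0,0,-22,0,0,0,0,0,-13,0,0,0,0,0,-8,0,0,0,0,0,-5,0,0,0,0,0,-2,0,0,0,0,0,0,0,0,0,0,0,0,0,0,0,0,0,0,0,0,0],
)

```text
t: 45.52
position: [551.7, -9.4, 31.8]
tcp_rot: [0.289, 3.127, 0.001]
contact_force: [0.2, 1.3, -1.2]
width: 79.4
finger_force: 0.0
```

>>> servo_tool(
  plan=[0,0,0,0,0,0,0,0,0,0,0,0,0,0,0,0,0,0,0,0,0,0,0,0,0,0,0,0,0,0,0,0,0,0,0,0,0,0,2,0,0,0,0,0,2,0,0,0,0,-1,0,0,0,0,0,-1,0,0,0,0,0,0,0,0,0,0,0,0,-2,0,0,0,0,0,-1,0,0,0,0,0,-1,0,0,0,0,0,0,0,0,0,0,0,0,0,0,0],
  jaw=1.0,
)

```text
t: 46.85
position: [550.8, -11.3, 31.3]
tcp_rot: [-0.288, -3.128, 0.0]
contact_force: [-1.5, 0.6, 2.8]
width: 59.7
finger_force: 30.0
```

>>> servo_tool(
  plan=[0,0,0,0,0,0,0,0,0,0,0,0,0,0,0,0,0,0,0,0,0,0,0,0,0,0,0,0,0,0,0,0,5,0,0,0,0,0,12,0,0,0,0,0,22,0,0,0,0,0,30,0,0,0,0,0,30,0,0,0,0,0,24,0,0,0,0,0,12,0,0,0,0,0,5,0,0,0],
  jaw=0.1,
)

```text
t: 47.93
position: [552.3, -11.2, 173.6]
tcp_rot: [0.288, 3.124, 0.001]
contact_force: [0.1, 0.9, -0.4]
width: 79.2
finger_force: 0.0
```

>>> servo_tool(
  plan=[-2,-10,0,0,0,0,-6,-22,0,0,0,0,-9,-34,0,0,0,0,-10,-36,0,0,0,0,-10,-36,0,0,0,0,-10,-36,0,0,0,0,-10,-36,0,0,0,0,-9,-34,0,0,0,0,-6,-23,0,0,0,0,-4,-14,0,0,0,0,-2,-9,0,0,0,0,0,0,0,0,0,0,0,0,0,0,0,0],
  jaw=0.25,
)

```text
t: 49.02
position: [472.6, -300.6, 170.2]
tcp_rot: [-0.288, -3.127, -0.002]
contact_force: [0.4, 0.3, -0.2]
width: 65.9
finger_force: 0.0
```

```bash
python3 chk.py 490 700 -130 130 95 105
```

```text
[551.   -9.8] [55.6 53.3] 0.2 n 76
[ 473.2 -299.7  170.5] [-0.   0.3 -1.1]
```

>>> servo_tool(
  plan=[0,0,-5,0,0,0,0,0,-15,0,0,0,0,0,-25,0,0,0,0,0,-28,0,0,0,0,0,-20,0,0,0,0,0,-12,0,0,0,0,0,-7,0,0,0,0,0,-4,0,0,0,0,0,-3,0,0,0,0,0,0,0,0,0,0,0,0,0,0,0],
)

```text
t: 49.98
position: [473.5, -301.3, 52.6]
tcp_rot: [0.288, 3.127, -0.0]
contact_force: [0.6, -0.1, -0.1]
width: 66.2
finger_force: 0.0
```

>>> servo_tool(
  plan=[0,0,0,0,0,0,0,0,0,0,0,0,0,0,0,0,0,0,0,0,0,0,0,0,0,0,0,0,0,0,0,0,0,0,0,0,0,0,0,0,0,0],
  jaw=1.0,
)

```text
t: 50.57
position: [473.3, -301.8, 52.4]
tcp_rot: [0.289, 3.127, -0.001]
contact_force: [-0.4, -0.8, 5.9]
width: 47.4
finger_force: 30.0
```

>>> servo_tool(
  plan=[0,0,3,0,0,0,0,0,7,0,0,0,0,0,12,0,0,0,0,0,20,0,0,0,0,0,25,0,0,0,0,0,25,0,0,0,0,0,20,0,0,0,0,0,15,0,0,0,0,0,9,0,0,0,0,0,5,0,0,0,0,0,2,0,0,0],
)

```text
t: 51.48
position: [472.8, -301.1, 195.2]
tcp_rot: [-0.288, -3.128, -0.0]
contact_force: [-0.5, -1.0, -2.5]
width: 47.3
finger_force: 30.0
```

>>> servo_tool(
  plan=[2,6,0,0,0,0,5,14,0,0,0,0,8,22,0,0,0,0,11,30,0,0,0,0,12,34,0,0,0,0,12,34,0,0,0,0,12,34,0,0,0,0,13,34,0,0,0,0,12,34,0,0,0,0,12,34,0,0,0,0,11,30,0,0,0,0,9,24,0,0,0,0,6,17,0,0,0,0,4,9,0,0,0,0,1,3,0,0,0,0,0,0,0,0,0,0,0,0,0,0,0,0,0,0,-8,0,0,0,0,0,-18,0,0,0,0,0,-25,0,0,0],
)

```text
t: 53.15
position: [604.3, 56.1, 144.7]
tcp_rot: [0.292, 3.124, 0.001]
contact_force: [0.2, 0.3, -3.1]
width: 47.2
finger_force: 30.0
```

>>> servo_tool(
  plan=[0,0,-27,0,0,0,0,0,-24,0,0,0,0,0,-18,0,0,0,0,0,-10,0,0,0,0,0,-6,0,0,0,0,0,-3,0,0,0,0,0,-2,0,0,0,0,0,0,0,0,0,0,0,0,0,0,0],
)

```text
t: 53.9
position: [603.7, 57.8, 54.8]
tcp_rot: [0.288, 3.127, 0.001]
contact_force: [0.1, 0.5, -2.9]
width: 46.9
finger_force: 30.0
```

>>> servo_tool(
  plan=[0,0,-1,0,0,0,0,0,0,0,0,0],
)

```text
t: 54.07
position: [603.4, 57.8, 53.5]
tcp_rot: [0.288, 3.127, 0.0]
contact_force: [0.2, 0.1, -1.1]
width: 47.2
finger_force: 30.0
```

>>> servo_tool(
  plan=[0,0,0,0,0,0,0,0,0,0,0,0,0,0,0,0,0,0,0,0,0,0,0,0,0,0,0,0,0,0,0,0,5,0,0,0,0,0,12,0,0,0,0,0,22,0,0,0,0,0,30,0,0,0,0,0,30,0,0,0,0,0,25,0,0,0,0,0,13,0,0,0,0,0,6,0,0,0],
  jaw=0.25,
)

```text
t: 55.15
position: [604.5, 58.2, 199.7]
tcp_rot: [0.288, 3.123, 0.002]
contact_force: [0.9, 0.4, 0.1]
width: 66.1
finger_force: 0.0
```

>>> servo_tool(
  plan=[-1,-12,0,0,0,0,-2,-24,0,0,0,0,-4,-34,0,0,0,0,-4,-36,0,0,0,0,-4,-36,0,0,0,0,-5,-36,0,0,0,0,-5,-36,0,0,0,0,-5,-36,0,0,0,0,-4,-36,0,0,0,0,-3,-34,0,0,0,0,-2,-19,0,0,0,0,-1,-10,0,0,0,0,0,0,0,0,0,0,0,0,0,0,0,0],
)

```text
t: 56.32
position: [562.5, -290.2, 195.2]
tcp_rot: [-0.288, -3.127, -0.003]
contact_force: [-0.9, 0.3, 0.5]
width: 66.2
finger_force: 0.0
```

```bash
python3 chk.py 490 700 -130 130 95 105; python3 chk.py 570 640 20 90 122 130; python3 chk.py 570 640 20 90 96 102
```

```text
[551.   -9.8] [55.6 53.3] 0.2 n 75
[603.5  58.3] [45.8 45.4] 0.4 n 64
[ 563.1 -288.9  195.5] [0.1 0.3 0.6]
[603.1  58. ] [30.6 30.4] 0.2 n 43
[ 563.4 -288.4  195.7] [0.1 0.4 0.2]
[604.   58.5] [45.9 45.5] 0.4 n 64
[ 563.6 -288.5  195.9] [ 0.3  1.  -0.6]
```

>>> servo_tool(
  plan=[0,0,-5,0,0,0,0,0,-15,0,0,0,0,0,-28,0,0,0,0,0,-32,0,0,0,0,0,-26,0,0,0,0,0,-16,0,0,0,0,0,-10,0,0,0,0,0,-6,0,0,0,0,0,-3,0,0,0,0,0,0,0,0,0,0,0,0,0,0,0],
)

```text
t: 57.38
position: [563.8, -291.4, 55.9]
tcp_rot: [0.288, 3.127, -0.001]
contact_force: [-1.0, 0.4, -0.3]
width: 66.4
finger_force: 0.0
```

>>> servo_tool(
  plan=[0,0,0,0,0,0,0,0,0,0,0,0,0,0,0,0,0,0,0,0,0,0,0,0,0,0,0,0,0,0,0,0,0,0,0,0,0,0,0,0,0,0],
  jaw=1.0,
)

```text
t: 57.97
position: [563.4, -291.9, 55.6]
tcp_rot: [0.289, 3.127, -0.001]
contact_force: [-0.8, -2.1, 5.4]
width: 46.3
finger_force: 29.8
```

>>> servo_tool(
  plan=[0,0,3,0,0,0,0,0,7,0,0,0,0,0,12,0,0,0,0,0,18,0,0,0,0,0,20,0,0,0,0,0,20,0,0,0,0,0,20,0,0,0,0,0,20,0,0,0,0,0,12,0,0,0,0,0,6,0,0,0,0,0,2,0,0,0],
)

```text
t: 58.88
position: [563.2, -291.2, 196.0]
tcp_rot: [0.288, 3.127, -0.0]
contact_force: [1.0, 0.3, -5.3]
width: 45.8
finger_force: 29.8
```

>>> servo_tool(
  plan=[0,6,0,0,0,0,1,14,0,0,0,0,2,22,0,0,0,0,3,28,0,0,0,0,3,32,0,0,0,0,3,32,0,0,0,0,2,28,0,0,0,0,2,22,0,0,0,0,1,13,0,0,0,0,0,5,0,0,0,0,0,0,0,0,0,0,0,0,0,0,0,0,0,0,-8,0,0,0,0,0,-18,0,0,0,0,0,-25,0,0,0,0,0,-27,0,0,0,0,0,-25,0,0,0,0,0,-16,0,0,0,0,0,-9,0,0,0,0,0,-5,0,0,0],
)

```text
t: 60.55
position: [579.0, -90.8, 60.2]
tcp_rot: [-0.291, -3.126, 0.001]
contact_force: [0.7, -0.5, -4.7]
width: 45.9
finger_force: 29.8
```

>>> servo_tool(
  plan=[0,0,-3,0,0,0,0,0,-2,0,0,0,0,0,-1,0,0,0,0,0,0,0,0,0,0,0,0,0,0,0],
)

```text
t: 60.97
position: [580.6, -89.3, 56.7]
tcp_rot: [0.288, 3.127, 0.0]
contact_force: [0.4, 1.4, -3.9]
width: 45.5
finger_force: 29.8
```

>>> servo_tool(
  plan=[0,0,-1,0,0,0,0,0,0,0,0,0],
)

```text
t: 61.13
position: [580.8, -89.4, 56.6]
tcp_rot: [0.288, 3.126, -0.001]
contact_force: [-2.1, -0.3, 4.5]
width: 45.8
finger_force: 29.8
```

>>> servo_tool(
  plan=[0,0,0,0,0,0,0,0,0,0,0,0,0,0,0,0,0,0,0,0,0,0,0,0,0,0,0,0,0,0,0,0,5,0,0,0,0,0,12,0,0,0,0,0,22,0,0,0,0,0,30,0,0,0,0,0,30,0,0,0,0,0,25,0,0,0,0,0,13,0,0,0,0,0,4,0,0,0],
  jaw=0.25,
)

```text
t: 62.22
position: [581.8, -89.2, 199.8]
tcp_rot: [0.288, 3.122, 0.0]
contact_force: [0.0, -0.8, 0.6]
width: 66.1
finger_force: 0.0
```

>>> servo_tool(
  plan=[0,-10,0,0,0,0,-2,-22,0,0,0,0,-2,-34,0,0,0,0,-3,-36,0,0,0,0,-3,-36,0,0,0,0,-3,-34,0,0,0,0,-2,-22,0,0,0,0,-2,-8,0,0,0,0],
)

```text
t: 62.88
position: [560.1, -297.7, 194.0]
tcp_rot: [-0.299, -3.124, 0.004]
contact_force: [0.1, -0.6, -0.3]
width: 65.9
finger_force: 0.0
```

```bash
cat > fin.py <<'E'
from h import *
f=np.load("top0.npz");P0=cloud("top",f["d"]);A=[get_image("top") for _ in range(3)];p=A[-1][0];P1=cloud("top",np.median([a[1] for a in A],0));R=lambda P,b:(P[:,:,0]>b[0])&(P[:,:,0]<b[1])&(P[:,:,1]>b[2])&(P[:,:,1]<b[3])
for n,b,zl,zp in(("jar",(510,590,-50,30),60,109),("spray",(565,640,20,100),118,134),("sprayall",(565,640,20,100),60,106),("tin",(540,620,-130,-50),60,116),("tintop",(540,620,-130,-50),108,116)):
    o=[]
    for P in(P0,P1):
        m=R(P,b)&(P[:,:,2]>zl);v,u=np.nonzero(m);c=ray("top",[[u.mean(),v.mean()]],zp)[0]
        r=cv2.minAreaRect(ray("top",np.c_[u,v],zp).astype(np.float32));o+=[c.round(2).tolist(),len(u),round(r[2],1)]
    print(n,o)
g0=f["p"];cv2.imwrite("pics/fin.png",np.hstack([cv2.resize(q[190:320,130:500,::-1],(395,139)) for q in(g0,p)]))
E
python3 fin.py
```

```text
jar [[547.88, -9.92], 665, 45.2, [548.37, -9.69], 664, 45.2]
spray [[602.58, 59.28], 201, 0.5, [602.88, 57.77], 203, 0.4]
sprayall [[601.08, 58.75], 467, 0.4, [601.38, 57.24], 471, 0.4]
tin [[576.89, -87.46], 573, 78.4, [577.59, -87.18], 578, 78.4]
tintop [[579.25, -88.63], 507, 78.0, [579.91, -88.38], 512, 78.2]
```

```bash
python3 - <<'E'
from h import *
s=get_image("scene")[0];cv2.imwrite("pics/end.png",s[120:400,60:480,::-1]);o=observe();print(o["t"],o["contact_force"],o["finger_force"])
E
python3 chk.py 420 560 240 370 70 83
```

```text
63.0833 [0.50645994 0.31555417 0.19936981] 0.0
[490.  308.6] [50.8 50.7] 46.0 n 70
[ 563.5 -288.3  195.7] [-0.8 -0.2 -0.8]
```

View pics/end.png

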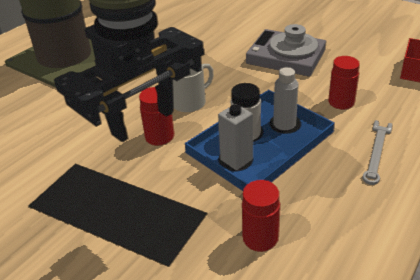

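The picture shows the pulley on the pan (295,38) and the tin (236,137), jar (246,110) and spray can (286,100) upright in the tray. The mug and wrench are undisturbed and the gripper is clear.

```bash
python3 -c "from rig import *;print(sign_off())"
```

```text
the job is handed in; nothing more can be done
None
```

The job is handed in at about 63 s: the pulley lies flat within about 1 mm of the pan's centre, and the three containers stand upright back in the tray, the jar and tin under 1 mm and the spray can about 1.5 mm from where they stood by the top camera; the mug and wrench were left alone.

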